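# Seat the caddy's upper tier and bring the ball dish over it

### The job

Press the caddy's upper tier down until it sits fully home on the lower tier. Then lift the eared dish by its bow handle, keep it level with the steel ball in the middle of its well, and give it a quarter turn so that it lies lengthwise along the caddy, centred over the upper tier. Finish still holding it there, level and still, a few centimetres clear above the tier's rim, without putting it down; leave the glass, the dominoes and the saucer where they are.

Things in the scene. Friction and masses are not known exactly. Their poses are not given: they have to be found in the camera images.
- caddy: fixed grey plastic two-tier caddy, lower tier an open box 188 (x) x 136 (y) x 60 mm high over its lip; origin at the centre of its underside on the slab, x along its length, z up. Both tiers together are 94 mm high when seated, up to 104 mm when not. It and the dish may be on either side of the slab
- tier (a joint): how far the caddy's upper tier has been pressed down: 0 m = standing 10 mm proud of the lower tier, 0.010 m = fully home against a hard stop. It slides straight down against a steady friction of about 5 to 8 N, does not spring back, and may be pressed anywhere on its floor
- tier_floor (a point): centre of the upper tier's inner floor (top face), moving with the tier; x along the tier's length, z up. The tier is an open tray, outside 192 x 140 mm over its lip, inside 180 (x) x 128 (y) mm, walls 4 mm thick and rising 30 mm above this floor, nothing inside
- tier_rim (a point): middle of the upper tier's mouth, level with the top of its walls, 30 mm above point tier_floor; same axes
- dish_grip (a point): centre of the flat steel crossbar of the dish's rigid bow handle, 84 mm above the dish's underside, over the middle of the well. Bar 144 mm long along x (the dish's length), 10 mm thick along y (pinch across this), 14 mm high; posts 68 mm to either side join it to the ears; 48 mm free between bar and ball. z up
- dish_well (a point): lowest point of the well of the loose white ceramic dish, 6.6 mm above its underside, 77.4 mm below dish_grip, same axes. Dish round, 109 mm across, 154 mm long over its two ears (x), 0.19 to 0.31 kg, at first roughly across the caddy. The well is a cone rising 8 degrees to radius 45 mm, then a steep rim to 21 mm height: the ball rolls off centre if tilted or jerked
- ball_center (a point): centre of the loose polished steel ball, 22 mm in diameter, 43 g, resting in the well; at rest its centre is 11 mm above dish_well
- glass_mid (a point): bystander: empty short drinking glass, 68 mm across and 72 mm tall, this point half-way up
- domino1: bystander: white melamine domino lying flat, 50 x 25 x 9 mm, origin at the centre of its underside
- domino2: bystander: white melamine domino lying flat, 50 x 25 x 9 mm, origin at the centre of its underside
- domino3: bystander: white melamine domino lying flat, 50 x 25 x 9 mm, origin at the centre of its underside
- saucer: bystander: round ceramic saucer without ears or handle, 110 mm across, 16 mm high, origin at the centre of its underside
Mind the look-alikes: they are no part of the job. Leave any purple or red look-alike of the part that bears dish_grip alone.

How it is judged:
On the way, in this order (a step that is already met when the one before it is completed fails the run):
1. the upper tier is pressed fully home, the dish still on the slab (value of joint tier above 0.0085 m and height (world z) of dish_well below 0.02 m), for 0.2 s.
2. the dish is lifted clear of the slab in the gripper, level, with the ball in its well (height (world z) of dish_well above 0.04 m and contact force between the fingers and dish above 0.5 N and angle between dish_well's own z axis and vertical below 0.15 rad and horizontal distance between ball_center and dish_well below 0.02 m), for 0.2 s.
At the end, for the whole second after the job is handed in: Tier within 1.5 mm of home; dish held in the fingers, off the caddy, underside 5 to 93 mm above the tier's rim, middle within 22 mm of the tier's centre, lengthwise within 8 degrees, level within 5.7 degrees, still; ball within 12 mm of the well's middle (value of joint tier above 0.0085 m and horizontal distance between dish_well and tier_floor below 0.022 m and z of dish_well in the frame of tier_rim between 0.012 and 0.1 m and angle between the x axis of dish_well and the x axis of tier_floor, either way round below 0.14 rad and angle between dish_well's own z axis and vertical below 0.1 rad and horizontal distance between ball_center and dish_well below 0.012 m and distance between ball_center and dish_well below 0.02 m and contact force between the fingers and dish above 0.5 N and contact force between dish and caddy below 0.05 N and linear speed of dish below 0.03 m/s); the arm keeps its last pose, push and grip.
It fails at once if the dish is tipped by more than 12 degrees (angle between dish_well's own z axis and vertical above 0.21 rad).
It fails at once if the ball rolls more than 22 mm from the middle of the well (horizontal distance between ball_center and dish_well above 0.022 m).
It fails at once if the ball leaves the dish (distance between ball_center and dish_well above 0.04 m).
It fails at once if the glass, a domino or the saucer is moved by more than 25 mm (distance of any of glass_mid, saucer, domino1, domino2, domino3 from where it was at the start of the episode above 0.025 m).
It also fails if it takes over 64 s, if anything falls off the work surface, if the arm or the gripper's body presses on something with over 40 N, if the wrist force passes 120 N, or if a joint passes its speed limit or range.

### The arm

A 7-joint arm with a two-finger parallel gripper is mounted at the origin on the work surface. World frame = base frame: x ahead of the robot, y to its left, z up, the work surface at z = 0. Lengths are in m, angles in rad, forces in N, time in s.
With the tool pointing down it reaches from about 0.425 to 0.825 m from the base axis. Payload 3.6 kg.
Tool frame: the origin (TCP) lies between the finger pads; the fingertips stand 11 mm ahead of it and the grasp point (between the pads) lies 8 mm behind it; z points along the fingers, y is the direction in which the jaws open and shut (so a half turn about z gives the same grasp; the last joint's range is limited). The gripper opens to 93 mm and grips with 3 to 60 N. Pads are 15 mm wide; open, the fingers measure 128 mm over their backs; the gripper's body (75 mm by 188 mm) begins 65 mm behind the grasp point.
Start: joints at [1.085, 0.615, -0.013, 1.423, 0.008, 1.103, -0.04], TCP at [0.288, -0.582, 0.23] pointing down, gripper open.
Joint ranges: [-3.12, 3.12], [-0.3, 2.06], [-1.34, 1.32], [0.26, 2.42], [-1.36, 4.5], [0.01, 1.98], [-2.84, 2.84]. Speed limits (rad/s): [2.79, 2.79, 3.14, 3.14, 3.14, 3.14, 3.14].

### API

Orientations are given as a unit quaternion [w, x, y, z].
In Python, from station import * gives the robot as it stands.
- The arm moves only by the tool arm_command, never from a script. Its argument "rows" is a list of rows, each an object with "angular": the turn, a rotation vector about the tool's x, y, z in units of 8 degrees (1.0 is 8 degrees), a list of three; "travel": the shift along the tool's x, y, z in m, a list of three; "grip": the finger opening in m, from 0 to 0.093. In form: [{"angular": [wx, wy, wz], "travel": [x, y, z], "grip": grip}, ...]. A call has exactly 8 rows; each row is the pose to reach, as a shift and turn from the pose commanded when the call began, along the tool's axes at that moment; what a row does not reach only later rows make up. A row lasts 1/10 s, in which the tool goes at most 50 mm and 8.59 degrees, less where a joint would pass 70% of its speed; a pose out of reach is approached as far as the arm can. A call with a gripper value outside its range is refused whole. The fingers move at their own pace and stop on an object; "grip_force" is the grip in N (left out, the last holds). Time passes only in rows, so rows that repeat a pose let the fingers close, or fill a call up. It gives the time, the measured TCP pose, the force and the opening at its end, in the units of the state.
- observe(): the state, without advancing time (a new reading comes with each control period).
- get_image(name): name is "scene" or "top" or "wrist"; returns the picture (420x560x3 uint8, red, green, blue); there is no depth.
- calibration(name): a dict with "fx", "fy", "cx", "cy" (pixels), "k1" (the pictures are not rectified: a ray, as slopes to the right and down, at radius r is drawn at 1 + k1 r^2 times it, then the intrinsics apply), "R" (3x3) and "t" (3): a world point X has camera coordinates R X + t. Camera axes: x right, y down, z forward; pixel columns grow to the right and rows downward; lengths in m; the calibration is good to about 2 mm. A picture is of the moment at which its call begins: read the wrist's pose just before it. calibration takes no time and is no camera call; for the wrist camera it gives the pose at the moment of the call.
- close_job(): hands the job in, once; it reports no verdict.
The state is a dict: "time_s": time; "joint_pos": joint angles; "joint_velocities": joint speeds; "tau": joint torques, N m; "position": TCP position; "orientation": TCP orientation; "contact_force": force on the tool from outside, world axes, zero at the start; "ft_torque": the same for the moment, N m; "width": finger opening in m.
Only numpy, scipy, OpenCV 4.12 (cv2) and the standard library are available. Lean on these libraries where they do the work, as an engineer would, in place of code of your own. Each camera call takes 0.05 s, during which the arm holds its last target.

## Working session

There is one attempt and no reset: what is moved stays moved. The work goes in short steps, Python scripts to look and compute and a tool call to move; the robot and the scene stay as the last step left them, time stands still between calls to the robot, and variables do not carry over. Pictures are saved under pics/ and viewed, and the job is handed in when it is done.

Besides the shell and the picture viewer there is one more tool, called as name(argument=value, ...) on one line, values as JSON. arm_command: Moves the arm, as the interface text tells. Its arguments: {"type":"object","properties":{"rows":{"type":"array","items":{"type":"object","properties":{"angular":{"type":"array","items":{"type":"number"}},"travel":{"type":"array","items":{"type":"number"}},"grip":{"type":"number"}}}},"grip_force":{"type":"number"}},"required":["rows"]}

```bash
ls; mkdir -p pics
python3 - <<'E'
from station import *
import cv2
s=observe();print(s['time_s'],s['position'],s['orientation'],s['width'],s['contact_force'])
for n in("scene","top","wrist"):
    c=calibration(n);print(n,c)
    cv2.imwrite(f"pics/{n}0.png",get_image(n)[:,:,::-1])
E
```

```text
pics
0.0 [ 0.28806609 -0.58179884  0.2284709 ] [-1.26845586e-03  9.73682056e-01  2.27906828e-01 -3.49017734e-04] 0.09311683136135615 [-0.09011466  0.3641291  -0.49958006]
scene {'fx': 425.21025593939385, 'fy': 425.21025593939385, 'cx': 284.5602852578844, 'cy': 202.30728986323683, 'k1': 0.040047371147680255, 'R': array([[-0.60574172,  0.79558672, -0.01089704],
       [ 0.44939023,  0.33078941, -0.82983539],
       [-0.65660139, -0.50756294, -0.55790185]]), 't': array([ 0.22066119, -0.15030102,  1.61736045])}
top {'fx': 446.8946824310103, 'fy': 446.8946824310103, 'cx': 262.5329621417047, 'cy': 204.06687443185373, 'k1': -0.06926381369451673, 'R': array([[-0.01198676, -0.9998795 , -0.00986449],
       [-0.98839006,  0.0133422 , -0.15135086],
       [ 0.15146424,  0.00793576, -0.98843088]]), 't': array([0.1101116 , 0.48409282, 1.38569846])}
wrist {'fx': 314.7725169620024, 'fy': 314.7725169620024, 'cx': 283.5936999204531, 'cy': 211.63620680652605, 'k1': -0.0027169079859224567, 'R': array([[ 0.44412229, -0.89595861, -0.00368175],
       [-0.86316445, -0.42896087,  0.26634508],
       [-0.2402135 , -0.11511183, -0.96387071]]), 't': array([-0.64954076, -0.03240635,  0.39299133])}
```

View pics/scene0.png

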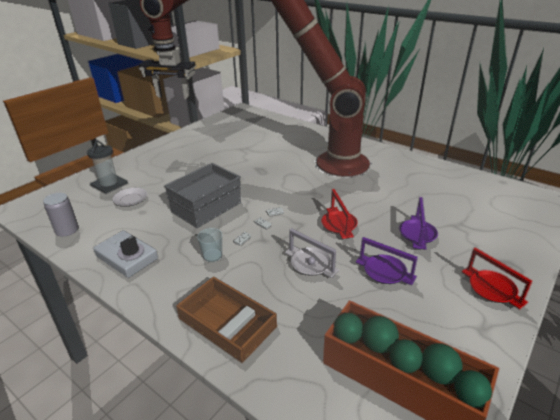

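View pics/top0.png

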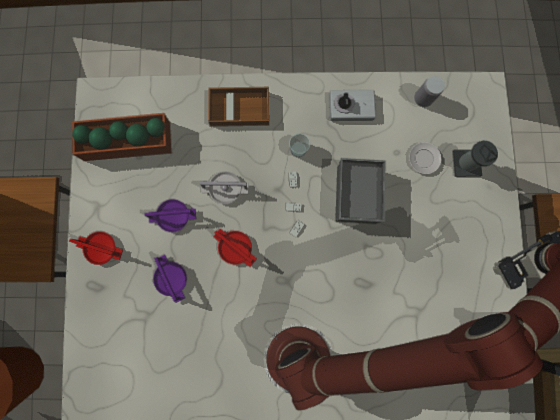

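View pics/wrist0.png

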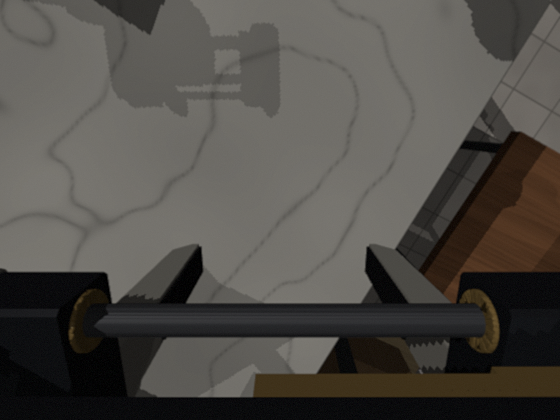

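The white dish with the steel bow handle is at top (226,187) and scene (310,260). Purple look-alikes are at top (173,215) and (171,278), red ones at (236,247) and (99,248). The caddy is at top (361,190), the glass at (299,145), the dominoes near (294,180), (294,207) and (297,229), and the saucer at (424,158). The white dish with the ball fits the description; I'll confirm it in an enlarged crop.

```bash
cat > h.py <<'E'
import numpy as np, cv2
from station import *
def ray(c,uv):
    d=np.array(uv,float).reshape(-1,2); p=(d-[c['cx'],c['cy']])/[c['fx'],c['fy']]
    q=p.copy()
    for _ in range(20): q=p/(1+c['k1']*(q**2).sum(1,keepdims=True))
    R=np.array(c['R']);t=np.array(c['t'])
    return -R.T@t, np.c_[q,np.ones(len(q))]@R
def onz(c,uv,z):
    o,d=ray(c,uv); return o+d*((z-o[2])/d[:,2])[:,None]
def proj(c,X):
    X=np.array(X,float).reshape(-1,3)@np.array(c['R']).T+c['t']; q=X[:,:2]/X[:,2:]
    q=q*(1+c['k1']*(q**2).sum(1,keepdims=True)); return q*[c['fx'],c['fy']]+[c['cx'],c['cy']]
def tri(ca,ua,cb,ub):
    oa,da=ray(ca,ua);ob,db=ray(cb,ub);da=da[0];db=db[0]
    A=np.c_[da,-db];x=np.linalg.lstsq(A,ob-oa,rcond=None)[0]
    return (oa+da*x[0]+ob+db*x[1])/2, np.linalg.norm(oa+da*x[0]-ob-db*x[1])
def crop(im,x0,y0,x1,y1,f): return cv2.resize(im[y0:y1,x0:x1],None,fx=f,fy=f,interpolation=cv2.INTER_CUBIC)
E
python3 - <<'E'
from h import *
t=cv2.imread('pics/top0.png');s=cv2.imread('pics/scene0.png')
cv2.imwrite('pics/ct.png',np.hstack([crop(t,190,165,265,215,5),crop(t,325,145,410,195+35,5)[:250,:]]))
cv2.imwrite('pics/ct2.png',crop(t,325,145,400,235,6))
cv2.imwrite('pics/cs.png',crop(s,275,220,345,285,8))
cv2.imwrite('pics/cs2.png',crop(s,155,155,255,230,7))
E
```

```text
(no output)
```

View pics/ct.png

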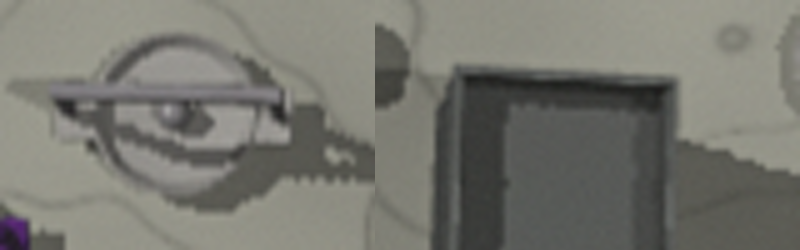

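View pics/ct2.png

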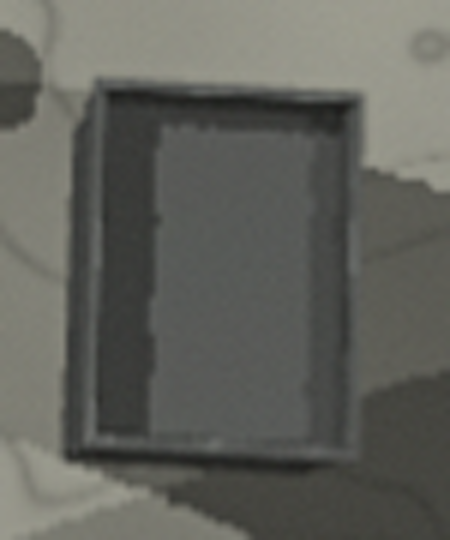

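View pics/cs.png

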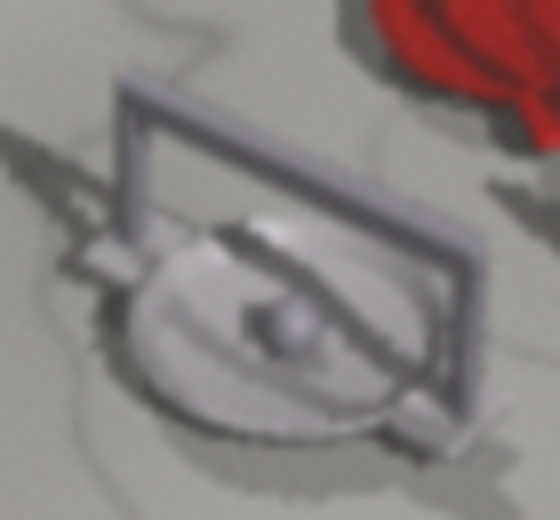

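View pics/cs2.png

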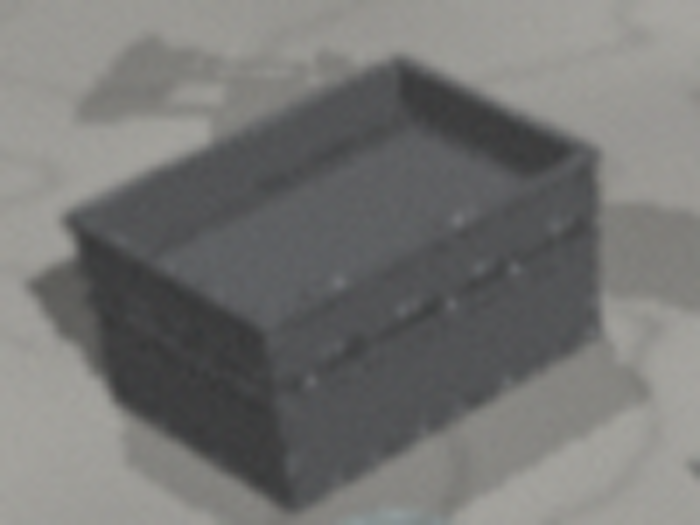

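Confirmed: the dish carries a steel-coloured bar, white body and ball, and the caddy's tier stands visibly proud (gap between the tiers in the scene view). Now measuring.

Run:
```python
from h import *
ct,cs=calibration('top'),calibration('scene')
def T(p,f,o): return np.array(p,float)/f+np.array(o)-0.5+0.5/f
bt=T([(50,91),(284,96)],5,(190,165)); bs=T([(480,248),(122,80)],8,(275,220))
P=onz(ct,bt,.091);print('bar top',P,P.mean(0),np.linalg.norm(P[0]-P[1]))
P=onz(cs,bs,.091);print('bar scene',P,P.mean(0),np.linalg.norm(P[0]-P[1]))
b,e=tri(ct,T((173,114),5,(190,165)),cs,T((293,322),8,(275,220)));print('ball',b,e)
kt=T([(97,82),(363,95),(356,458),(83,452)],6,(325,145)); 
ks=T([(270,330),(65,218),(400,55),(600,152)],7,(155,155))
for z in(.094,.104):
  for c,k in((ct,kt),(cs,ks)):
    P=onz(c,k,z);print(z,P[:,:2].round(4).tolist(),P.mean(0),[round(float(np.linalg.norm(P[i]-P[i-1])),4) for i in range(4)])
    for i in range(4):
      d=P[i]-P[i-1];print('  edge',np.degrees(np.arctan2(d[1],d[0])).round(2))
for n,a in(('glass',(299,140)),('d1',(294,180)),('d2',(294,207)),('d3',(297,229)),('saucer',(424,158))):print(n,onz(ct,[a],.0 if n[0]!='g' else .07))
```

```text
bar top [[0.54644732 0.29745788 0.091     ]
 [0.54118799 0.15253647 0.091     ]] [0.54381766 0.22499718 0.091     ] 0.1450168117095553
bar scene [[0.54931521 0.29785722 0.091     ]
 [0.54703444 0.15788817 0.091     ]] [0.54817482 0.22787269 0.091     ] 0.13998762878252563
ball [0.54480504 0.22745347 0.02005455] 0.001006231204675318
0.094 [[0.6176, -0.1414], [0.6091, -0.2796], [0.4199, -0.2657], [0.4249, -0.1267]] [ 0.51785672 -0.20333728  0.094     ] [0.1932, 0.1385, 0.1897, 0.1391]
  edge -4.36
  edge -93.52
  edge 175.78
  edge 87.92
0.094 [[0.6108, -0.1448], [0.6032, -0.2837], [0.4097, -0.2725], [0.4212, -0.1327]] [ 0.51123647 -0.20841092  0.094     ] [0.19, 0.1391, 0.1938, 0.1402]
  edge -3.65
  edge -93.12
  edge 176.68
  edge 85.31
0.104 [[0.615, -0.1396], [0.6066, -0.2769], [0.4188, -0.263], [0.4238, -0.1251]] [ 0.5160201  -0.20114487  0.104     ] [0.1918, 0.1375, 0.1883, 0.138]
  edge -4.36
  edge -93.52
  edge 175.78
  edge 87.92
0.104 [[0.6203, -0.1326], [0.6128, -0.2694], [0.4222, -0.2584], [0.4335, -0.1206]] [ 0.52219746 -0.19524072  0.104     ] [0.1872, 0.1371, 0.191, 0.1382]
  edge -3.65
  edge -93.12
  edge 176.68
  edge 85.31
glass [[ 0.68523796 -0.01490214  0.07      ]]
d1 [[ 5.70022505e-01 -4.27427876e-04  0.00000000e+00]]
d2 [[0.48011313 0.00162918 0.        ]]
d3 [[ 0.40793645 -0.00648354  0.        ]]
saucer [[ 0.63969057 -0.43741238  0.        ]]
```

arm_command(rows=[{"angular": [0,0,0],"travel": [0.011,-0.007,0],"grip": 0.0},{"angular": [0,0,0],"travel": [0.034,-0.021,0],"grip": 0.0},{"angular": [0,0,0],"travel": [0.067,-0.043,0],"grip": 0.0},{"angular": [0,0,0],"travel": [0.104,-0.067,0],"grip": 0.0},{"angular": [0,0,0],"travel": [0.142,-0.09,0],"grip": 0.0},{"angular": [0,0,0],"travel": [0.179,-0.114,0],"grip": 0.0},{"angular": [0,0,0],"travel": [0.216,-0.138,0],"grip": 0.0},{"angular": [0,0,0],"travel": [0.254,-0.162,0],"grip": 0.0}], grip_force=20)

```text
time_s: 0.95
position: [0.4449, -0.3218, 0.2298]
orientation: [-0.0, 0.974, 0.228, 0.0]
contact_force: [1.4, -0.8, 0.3]
width: 0.0336
```

arm_command(rows=[{"angular": [0,0,0],"travel": [0.037,-0.024,0],"grip": 0.0},{"angular": [0,0,0],"travel": [0.07,-0.045,0.005],"grip": 0.0},{"angular": [0,0,0],"travel": [0.095,-0.061,0.015],"grip": 0.0},{"angular": [0,0,0],"travel": [0.11,-0.071,0.03],"grip": 0.0},{"angular": [0,0,0],"travel": [0.119,-0.076,0.05],"grip": 0.0},{"angular": [0,0,0],"travel": [0.119,-0.076,0.07],"grip": 0.0},{"angular": [0,0,0],"travel": [0.119,-0.076,0.08],"grip": 0.0},{"angular": [0,0,0],"travel": [0.119,-0.076,0.08],"grip": 0.0}])

```text
time_s: 1.75
position: [0.5159, -0.2028, 0.1484]
orientation: [-0.001, 0.974, 0.228, -0.001]
contact_force: [-0.3, 0.0, -0.6]
width: 0.0002
```

arm_command(rows=[{"angular": [0,0,0],"travel": [0,0,0.015],"grip": 0.0},{"angular": [0,0,0],"travel": [0,0,0.035],"grip": 0.0},{"angular": [0,0,0],"travel": [0,0,0.05],"grip": 0.0},{"angular": [0,0,0],"travel": [0,0,0.058],"grip": 0.0},{"angular": [0,0,0],"travel": [0,0,0.062],"grip": 0.0},{"angular": [0,0,0],"travel": [0,0,0.066],"grip": 0.0},{"angular": [0,0,0],"travel": [0,0,0.069],"grip": 0.0},{"angular": [0,0,0],"travel": [0,0,0.071],"grip": 0.0}])

```text
time_s: 2.55
position: [0.5176, -0.2039, 0.0797]
orientation: [0.0, 0.974, 0.228, 0.001]
contact_force: [-1.5, 0.8, 7.4]
width: 0.0005
```

arm_command(rows=[{"angular": [0,0,0],"travel": [0,0,0.002],"grip": 0.0},{"angular": [0,0,0],"travel": [0,0,0.004],"grip": 0.0},{"angular": [0,0,0],"travel": [0,0,0.005],"grip": 0.0},{"angular": [0,0,0],"travel": [0,0,0.006],"grip": 0.0},{"angular": [0,0,0],"travel": [0,0,0.007],"grip": 0.0},{"angular": [0,0,0],"travel": [0,0,0.007],"grip": 0.0},{"angular": [0,0,0],"travel": [0,0,0.007],"grip": 0.0},{"angular": [0,0,0],"travel": [0,0,0.007],"grip": 0.0}])

```text
time_s: 3.35
position: [0.5177, -0.2039, 0.0753]
orientation: [0.001, 0.974, 0.228, 0.001]
contact_force: [-4.2, 1.3, 20.0]
width: 0.0006
```

arm_command(rows=[{"angular": [0,0,0],"travel": [0,0,0.001],"grip": 0.0},{"angular": [0,0,0],"travel": [0,0,0.001],"grip": 0.0},{"angular": [0,0,0],"travel": [0,0,0.001],"grip": 0.0},{"angular": [0,0,0],"travel": [0,0,0.001],"grip": 0.0},{"angular": [0,0,0],"travel": [0,0,-0.005],"grip": 0.0},{"angular": [0,0,0],"travel": [0,0,-0.015],"grip": 0.0},{"angular": [0,0,0],"travel": [0,0,-0.035],"grip": 0.0},{"angular": [0,0,0],"travel": [0,0,-0.06],"grip": 0.0}])

```text
time_s: 4.15
position: [0.5165, -0.2034, 0.1317]
orientation: [-0.001, 0.974, 0.228, -0.001]
contact_force: [-0.4, -0.3, 0.5]
width: 0.0007
```

Run:
```python
from h import *
s=observe();print(s['position'],s['orientation'])
im=get_image('scene')[:,:,::-1];cv2.imwrite('pics/cs3.png',crop(im,155,155,255,230,7))
```

```text
[ 0.51648427 -0.2033793   0.13171258] [-6.68460823e-04  9.73680368e-01  2.27915089e-01 -8.97567328e-04]
```

View pics/cs3.png

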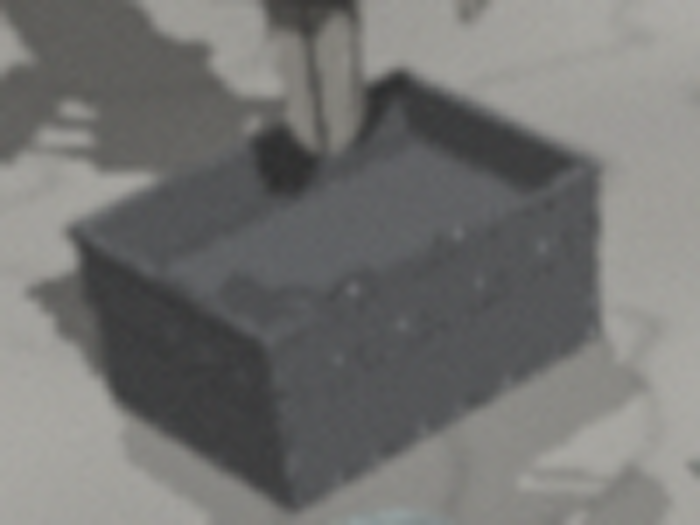

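The gap between tiers has closed (scene crop), matching the hard stop at 20 N and z. On to the dish.

arm_command(rows=[{"angular": [0,0,0],"travel": [0.0,0.0,-0.03],"grip": 0.0},{"angular": [0,0,0],"travel": [0.008,-0.014,-0.065],"grip": 0.02},{"angular": [0,0,0],"travel": [0.02,-0.035,-0.08],"grip": 0.04},{"angular": [0,0,0],"travel": [0.037,-0.065,-0.08],"grip": 0.06},{"angular": [0,0,0],"travel": [0.058,-0.1,-0.08],"grip": 0.06},{"angular": [0,0,0],"travel": [0.081,-0.14,-0.08],"grip": 0.06},{"angular": [0,0,0],"travel": [0.104,-0.18,-0.08],"grip": 0.06},{"angular": [0,0,0],"travel": [0.126,-0.216,-0.08],"grip": 0.06}])

```text
time_s: 5.0
position: [0.534, 0.0482, 0.2118]
orientation: [-0.0, 0.974, 0.228, 0.0]
contact_force: [0.6, 0.4, -0.2]
width: 0.0519
```

arm_command(rows=[{"angular": [0,0,-0.9],"travel": [0.022,-0.038,0],"grip": 0.06},{"angular": [0,0,-1.9],"travel": [0.041,-0.07,0],"grip": 0.06},{"angular": [0,0,-2.9],"travel": [0.058,-0.1,0],"grip": 0.06},{"angular": [0,0,-3.9],"travel": [0.071,-0.124,0],"grip": 0.06},{"angular": [0,0,-4.9],"travel": [0.081,-0.141,0],"grip": 0.06},{"angular": [0,0,-5.9],"travel": [0.089,-0.153,0],"grip": 0.06},{"angular": [0,0,-6.9],"travel": [0.09,-0.157,0],"grip": 0.06},{"angular": [0,0,-7.7],"travel": [0.09,-0.157,0],"grip": 0.06}])

```text
time_s: 5.8
position: [0.5448, 0.2279, 0.2115]
orientation: [-0.0, 0.717, 0.697, 0.0]
contact_force: [-0.6, -0.0, 0.0]
width: 0.0602
```

Run:
```python
from h import *
s=observe();print(s['time_s'],s['position'],s['orientation'],s['joint_pos'],s['width'])
print(calibration('wrist'))
cv2.imwrite('pics/w1.png',get_image('wrist')[:,:,::-1])
im=get_image('top')[:,:,::-1];cv2.imwrite('pics/t1.png',crop(im,320,140,410,235,6))
```

```text
5.8 [0.54479479 0.22786427 0.21153305] [-4.03998025e-04  7.17210667e-01  6.96856262e-01  2.15313778e-04] [-0.19757601  0.56284776 -0.37844794  1.62048935  0.2349208   1.00330844
 -0.67866308] 0.06023981843690788
{'fx': 314.7725169620024, 'fy': 314.7725169620024, 'cx': 283.5936999204531, 'cy': 211.63620680652605, 'k1': -0.0027169079859224567, 'R': array([[ 0.99959406, -0.0283973 , -0.00230214],
       [-0.02678721, -0.96428166,  0.26352101],
       [-0.00970319, -0.26335237, -0.96465091]]), 't': array([-0.53811646,  0.2071144 ,  0.43934745])}
```

View pics/w1.png

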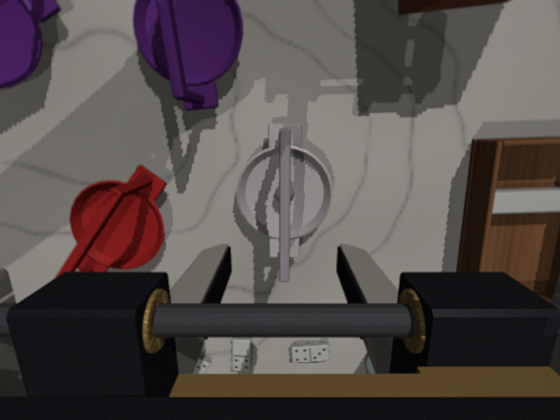

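View pics/t1.png

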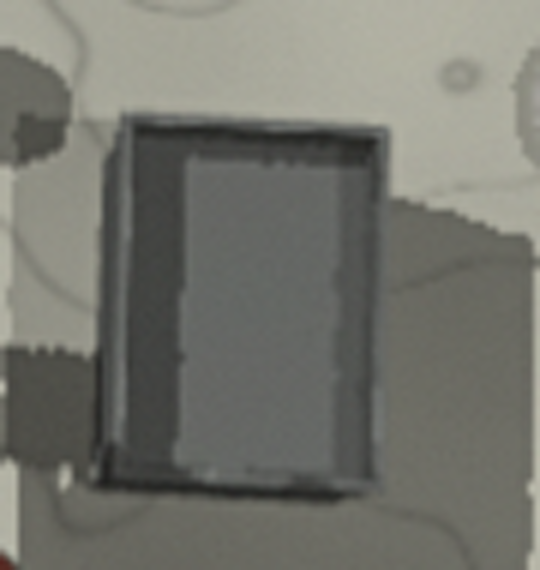

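The wrist view shows the white dish with its steel bar from (285,129) to (285,281) between the fingers. Purple and red look-alikes lie off to the left. Refining the bar and the tier.

Run:
```python
from h import *
cw=calibration('wrist');ct,cs=calibration('top'),calibration('scene')
im=cv2.imread('pics/w1.png');cv2.imwrite('pics/w1c.png',crop(im,230,115,340,290,3.4))
P=onz(cw,[(285.3,129),(284.7,281)],.091);d=P[0]-P[1];print(P,P.mean(0),np.linalg.norm(d),np.degrees(np.arctan2(d[1],d[0])))
def T(p,f,o): return np.array(p,float)/f+np.array(o)-0.5+0.5/f
for c,k in((ct,T([(125,113),(390,128),(380,494),(108,487)],6,(320,140))),(cs,T([(270,345),(70,232),(402,70),(600,165)],7,(155,155)))):
    P=onz(c,k,.094);print(P[:,:2].round(4).tolist(),P.mean(0))
```

```text
[[0.54925872 0.295868   0.091     ]
 [0.54381305 0.15326431 0.091     ]] [0.54653588 0.22456615 0.091     ] 0.14270763800515637 87.8130846412354
[[0.6171, -0.1403], [0.6075, -0.278], [0.4168, -0.2624], [0.4224, -0.124]] [ 0.51594843 -0.2011921   0.094     ]
[[0.6184, -0.1365], [0.6096, -0.2727], [0.4198, -0.261], [0.4298, -0.1249]] [ 0.51939678 -0.19875013  0.094     ]
```

View pics/w1c.png

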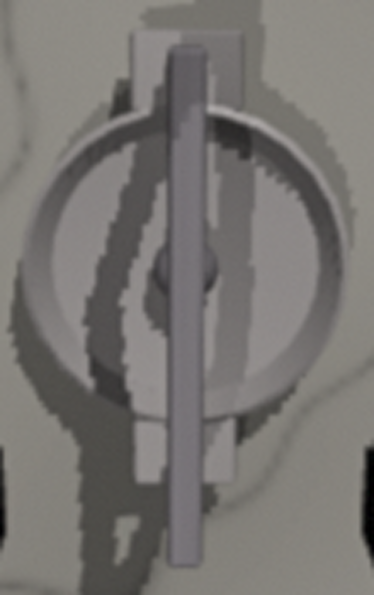

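arm_command(rows=[{"angular": [0,0,0.06],"travel": [-0.002,0.001,0.01],"grip": 0.06},{"angular": [0,0,0.06],"travel": [-0.002,0.001,0.03],"grip": 0.06},{"angular": [0,0,0.06],"travel": [-0.002,0.001,0.055],"grip": 0.05},{"angular": [0,0,0.06],"travel": [-0.002,0.001,0.08],"grip": 0.05},{"angular": [0,0,0.06],"travel": [-0.002,0.001,0.105],"grip": 0.04},{"angular": [0,0,0.06],"travel": [-0.002,0.001,0.122],"grip": 0.04},{"angular": [0,0,0.06],"travel": [-0.002,0.001,0.132],"grip": 0.03},{"angular": [0,0,0.06],"travel": [-0.002,0.001,0.1355],"grip": 0.03}], grip_force=15)

```text
time_s: 6.7
position: [0.5455, 0.2238, 0.0748]
orientation: [-0.0, 0.723, 0.691, -0.001]
contact_force: [-0.3, 0.5, 0.1]
width: 0.0312
```

Run:
```python
from h import *
s=observe();print(s['time_s'],s['position'],s['orientation'],s['width'],s['contact_force'])
cv2.imwrite('pics/w2.png',get_image('wrist')[:,:,::-1])
im=get_image('scene')[:,:,::-1];cv2.imwrite('pics/s2.png',crop(im,265,190,355,290,6))
```

```text
6.7 [0.54546916 0.22380578 0.07481135] [-2.26012444e-04  7.23065784e-01  6.90778242e-01 -1.11438539e-03] 0.031224935730880417 [-0.31437074  0.4935765   0.0725679 ]
```

View pics/w2.png

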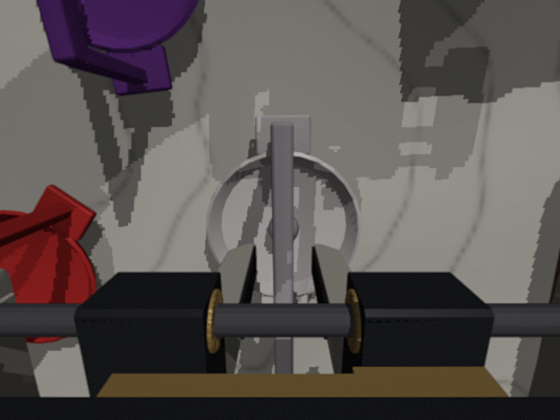

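View pics/s2.png

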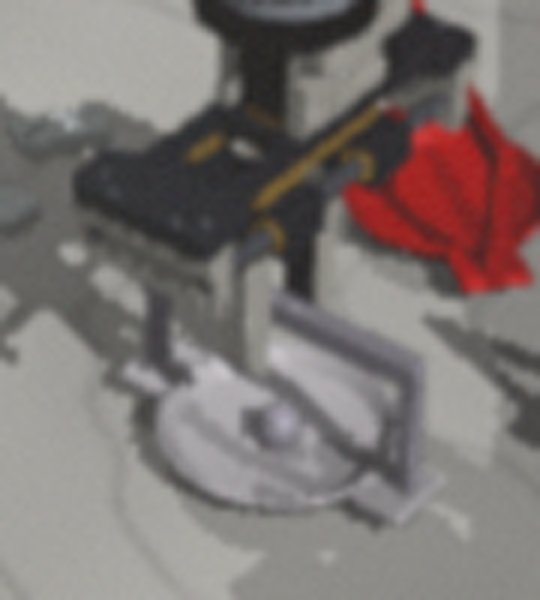

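arm_command(rows=[{"angular": [0,0,0],"travel": [0.001,0,0],"grip": 0.025},{"angular": [0,0,0],"travel": [0.001,0,0],"grip": 0.02},{"angular": [0,0,0],"travel": [0.001,0,0],"grip": 0.015},{"angular": [0,0,0],"travel": [0.001,0,0],"grip": 0.012},{"angular": [0,0,0],"travel": [0.001,0,0],"grip": 0.01},{"angular": [0,0,0],"travel": [0.001,0,0],"grip": 0.005},{"angular": [0,0,0],"travel": [0.001,0,0],"grip": 0.0},{"angular": [0,0,0],"travel": [0.001,0,0],"grip": 0.0}], grip_force=30)

```text
time_s: 7.6
position: [0.5455, 0.2256, 0.0764]
orientation: [-0.0, 0.723, 0.691, -0.0]
contact_force: [-2.4, 0.6, 4.0]
width: 0.0097
```

arm_command(rows=[{"angular": [0,0,0],"travel": [0,0,0],"grip": 0.0},{"angular": [0,0,0],"travel": [0,0,0],"grip": 0.0},{"angular": [0,0,0],"travel": [0,0,-0.0005],"grip": 0.0},{"angular": [0,0,0],"travel": [0,0,-0.001],"grip": 0.0},{"angular": [0,0,0],"travel": [0,0,-0.002],"grip": 0.0},{"angular": [0,0,0],"travel": [0,0,-0.0035],"grip": 0.0},{"angular": [0,0,0],"travel": [0,0,-0.005],"grip": 0.0},{"angular": [0,0,0],"travel": [0,0,-0.007],"grip": 0.0}])

```text
time_s: 8.4
position: [0.5462, 0.2253, 0.0831]
orientation: [-0.0, 0.723, 0.691, -0.0]
contact_force: [0.1, 0.2, -3.3]
width: 0.0098
```

Lifted (load −3.3 N). Raising gently.

arm_command(rows=[{"angular": [0,0,0],"travel": [0,0,-0.003],"grip": 0.0},{"angular": [0,0,0],"travel": [0,0,-0.007],"grip": 0.0},{"angular": [0,0,0],"travel": [0,0,-0.012],"grip": 0.0},{"angular": [0,0,0],"travel": [0,0,-0.018],"grip": 0.0},{"angular": [0,0,0],"travel": [0,0,-0.025],"grip": 0.0},{"angular": [0,0,0],"travel": [0,0,-0.032],"grip": 0.0},{"angular": [0,0,0],"travel": [0,0,-0.038],"grip": 0.0},{"angular": [0,0,0],"travel": [0,0,-0.042],"grip": 0.0}])

```text
time_s: 9.2
position: [0.5463, 0.2256, 0.1261]
orientation: [0.0, 0.723, 0.691, 0.0]
contact_force: [-0.1, 0.4, -3.3]
width: 0.0096
```

Run:
```python
from h import *
s=observe();print(s['time_s'],s['position'],s['orientation'],s['width'],s['contact_force'],s['ft_torque'])
cv2.imwrite('pics/w3.png',get_image('wrist')[:,:,::-1])
im=get_image('scene')[:,:,::-1];cv2.imwrite('pics/s3.png',crop(im,265,190,355,290,6))
```

```text
9.2 [0.54632043 0.22559243 0.12605011] [1.31375869e-04 7.22572651e-01 6.91294801e-01 4.95443232e-04] 0.009607664825080896 [-0.08469173  0.43330701 -3.33198814] [-0.05818487 -0.07944584  0.0105776 ]
```

View pics/w3.png

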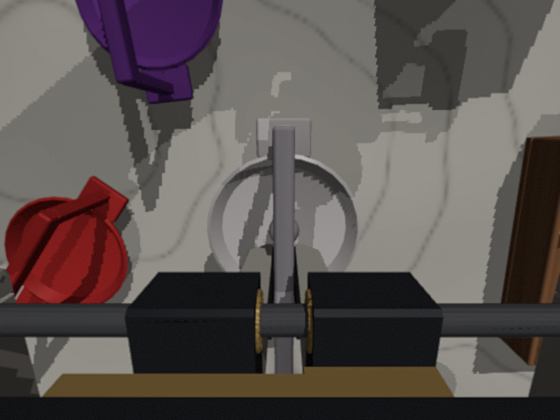

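View pics/s3.png

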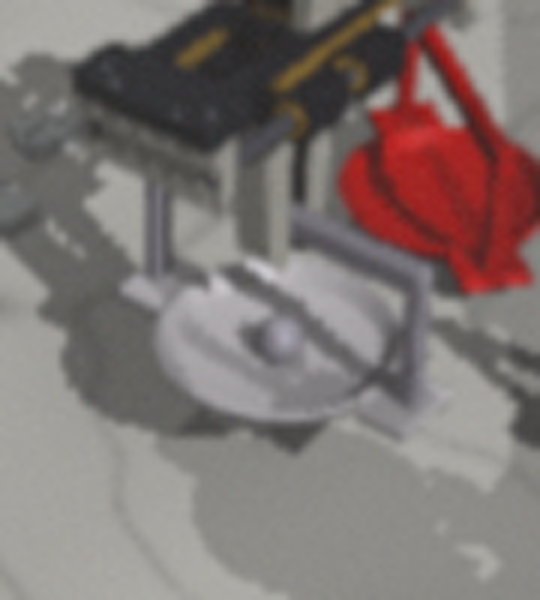

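The ball is centred and the dish level (scene crop). Continuing the lift.

arm_command(rows=[{"angular": [0,0,0],"travel": [0,0,-0.003],"grip": 0.0},{"angular": [0,0,0],"travel": [0,0,-0.009],"grip": 0.0},{"angular": [0,0,0],"travel": [0,0,-0.018],"grip": 0.0},{"angular": [0,0,0],"travel": [0,0,-0.03],"grip": 0.0},{"angular": [0,0,0],"travel": [0,0,-0.044],"grip": 0.0},{"angular": [0,0,0],"travel": [0,0,-0.058],"grip": 0.0},{"angular": [0,0,0],"travel": [0,0,-0.07],"grip": 0.0},{"angular": [0,0,0],"travel": [0,0,-0.079],"grip": 0.0}])

```text
time_s: 10.1
position: [0.5464, 0.2257, 0.2059]
orientation: [0.0, 0.723, 0.691, 0.001]
contact_force: [0.5, 0.5, -4.0]
width: 0.0097
```

arm_command(rows=[{"angular": [0,0,0],"travel": [0,0,-0.004],"grip": 0.0},{"angular": [0,0,0],"travel": [0,0,-0.006],"grip": 0.0},{"angular": [0,0,0],"travel": [0,0,-0.006],"grip": 0.0},{"angular": [0,0,0],"travel": [-0.001,0,-0.006],"grip": 0.0},{"angular": [0,0,0],"travel": [-0.003,0,-0.006],"grip": 0.0},{"angular": [0,0,0],"travel": [-0.006,0,-0.006],"grip": 0.0},{"angular": [0,0,0],"travel": [-0.01,0,-0.006],"grip": 0.0},{"angular": [0,0,0],"travel": [-0.015,0,-0.006],"grip": 0.0}])

```text
time_s: 10.9
position: [0.5454, 0.2101, 0.2101]
orientation: [-0.0, 0.723, 0.691, -0.0]
contact_force: [-0.1, 0.2, -3.3]
width: 0.0098
```

arm_command(rows=[{"angular": [0,0,0],"travel": [-0.006,0,0],"grip": 0.0},{"angular": [0,0,0],"travel": [-0.013,0,0],"grip": 0.0},{"angular": [0,0,0],"travel": [-0.021,0,0],"grip": 0.0},{"angular": [0,0,0],"travel": [-0.03,-0.0005,0],"grip": 0.0},{"angular": [0,0,0],"travel": [-0.04,-0.001,0],"grip": 0.0},{"angular": [0,0,0],"travel": [-0.051,-0.0015,0],"grip": 0.0},{"angular": [0,0,0],"travel": [-0.063,-0.002,0],"grip": 0.0},{"angular": [0,0,0],"travel": [-0.076,-0.0025,0],"grip": 0.0}])

```text
time_s: 11.7
position: [0.5395, 0.1336, 0.2102]
orientation: [0.0, 0.723, 0.691, 0.0]
contact_force: [0.4, 0.1, -2.6]
width: 0.0097
```

arm_command(rows=[{"angular": [0,0,0.05],"travel": [-0.013,-0.0005,0],"grip": 0.0},{"angular": [0,0,0.2],"travel": [-0.026,-0.001,0],"grip": 0.0},{"angular": [0,0,0.45],"travel": [-0.039,-0.0015,0],"grip": 0.0},{"angular": [0,0,0.8],"travel": [-0.052,-0.002,0],"grip": 0.0},{"angular": [0,0,1.2],"travel": [-0.065,-0.002,0],"grip": 0.0},{"angular": [0,0,1.65],"travel": [-0.078,-0.0025,0],"grip": 0.0},{"angular": [0,0,2.1],"travel": [-0.091,-0.003,0],"grip": 0.0},{"angular": [0,0,2.55],"travel": [-0.104,-0.0035,0],"grip": 0.0}])

```text
time_s: 12.5
position: [0.5314, 0.0299, 0.2102]
orientation: [0.0, 0.835, 0.55, 0.0]
contact_force: [0.5, 0.6, -3.2]
width: 0.0098
```

Run:
```python
from h import *
s=observe();p=s['position'];q=s['orientation'];print(s['time_s'],p,q,s['width'],s['contact_force'])
a=2*np.arctan2(q[2],q[1]);x=np.array([np.cos(a),np.sin(a)]);y=np.array([np.sin(a),-np.cos(a)]);d=np.array([.5175,-.2])-p[:2]
print(np.degrees(a),d,'tool',d@x,d@y,'rot left',(np.degrees(a)+4.2)/8)
```

```text
12.5 [0.53138312 0.0298953  0.2102212 ] [2.30630383e-06 8.34993683e-01 5.50259524e-01 7.52389130e-05] 0.009838824782958583 [ 0.54099894  0.55918618 -3.18539489]
66.76963865995218 [-0.01388312 -0.2298953 ] tool -0.21673277428102827 0.07791978674025911 rot left 8.871204832494023
```

arm_command(rows=[{"angular": [0,0,0.45],"travel": [-0.0122,0.0044,0],"grip": 0.0},{"angular": [0,0,0.9],"travel": [-0.0245,0.0088,0],"grip": 0.0},{"angular": [0,0,1.35],"travel": [-0.0367,0.0132,0],"grip": 0.0},{"angular": [0,0,1.8],"travel": [-0.049,0.0176,0],"grip": 0.0},{"angular": [0,0,2.25],"travel": [-0.0612,0.022,0],"grip": 0.0},{"angular": [0,0,2.7],"travel": [-0.0735,0.0264,0],"grip": 0.0},{"angular": [0,0,3.15],"travel": [-0.0857,0.0308,0],"grip": 0.0},{"angular": [0,0,3.6],"travel": [-0.098,0.0352,0],"grip": 0.0}])

```text
time_s: 13.3
position: [0.5256, -0.0741, 0.2102]
orientation: [-0.0, 0.946, 0.325, 0.0]
contact_force: [-0.2, 0.7, -3.4]
width: 0.0098
```

```bash
cat > rem.py <<'E'
from h import *
s=observe();p=s['position'];q=s['orientation'];print(s['time_s'],p,q,s['width'],s['contact_force'])
a=2*np.arctan2(q[2],q[1]);x=np.array([np.cos(a),np.sin(a)]);y=np.array([np.sin(a),-np.cos(a)]);d=np.array([.5175,-.2])-p[:2]
print(np.degrees(a),d,'tool',d@x,d@y,'rot left',(np.degrees(a)+4.2)/8)
E
python3 rem.py
```

```text
13.3 [ 0.52562402 -0.07411466  0.21016592] [-3.48441016e-05  9.45598937e-01  3.25334671e-01  2.89279068e-05] 0.009819237372182855 [-0.15448555  0.71443294 -3.44559238]
37.97170432325886 [-0.00812402 -0.12588534] tool -0.08385804052664637 0.0942387786807795 rot left 5.271463040407358
```

arm_command(rows=[{"angular": [0,0,0.45],"travel": [-0.0086,0.0097,0],"grip": 0.0},{"angular": [0,0,0.9],"travel": [-0.0173,0.0194,0],"grip": 0.0},{"angular": [0,0,1.35],"travel": [-0.0256,0.0287,0],"grip": 0.0},{"angular": [0,0,1.8],"travel": [-0.0336,0.0377,0],"grip": 0.0},{"angular": [0,0,2.25],"travel": [-0.0409,0.046,0],"grip": 0.0},{"angular": [0,0,2.7],"travel": [-0.0476,0.0534,0],"grip": 0.0},{"angular": [0,0,3.15],"travel": [-0.0535,0.0601,0],"grip": 0.0},{"angular": [0,0,3.6],"travel": [-0.0589,0.0661,0],"grip": 0.0}])

```text
time_s: 14.1
position: [0.5203, -0.1625, 0.2101]
orientation: [-0.0, 0.997, 0.08, 0.0]
contact_force: [0.6, -0.8, -3.5]
width: 0.0098
```

```bash
python3 rem.py
```

```text
14.1 [ 0.52029305 -0.1624596   0.21013372] [-1.47314765e-05  9.96810821e-01  7.98009260e-02  9.26303394e-06] 0.0097594244553912 [ 0.55749596 -0.82491205 -3.49545129]
9.154246101895069 [-0.00279305 -0.0375404 ] tool -0.008729885790612879 0.03661791372662434 rot left 1.6692807627368835
```

arm_command(rows=[{"angular": [0,0,0.4],"travel": [-0.0016,0.0068,0],"grip": 0.0},{"angular": [0,0,0.75],"travel": [-0.0031,0.0129,0],"grip": 0.0},{"angular": [0,0,1.05],"travel": [-0.0044,0.0183,0],"grip": 0.0},{"angular": [0,0,1.28],"travel": [-0.0055,0.023,0],"grip": 0.0},{"angular": [0,0,1.46],"travel": [-0.0065,0.0271,0],"grip": 0.0},{"angular": [0,0,1.58],"travel": [-0.0073,0.0305,0],"grip": 0.0},{"angular": [0,0,1.64],"travel": [-0.0079,0.033,0],"grip": 0.0},{"angular": [0,0,1.67],"travel": [-0.0082,0.0345,0],"grip": 0.0}])

```text
time_s: 14.9
position: [0.518, -0.197, 0.2102]
orientation: [-0.0, 0.999, -0.034, -0.0]
contact_force: [0.7, 0.3, -3.8]
width: 0.0099
```

arm_command(rows=[{"angular": [0,0,0],"travel": [0,0.001,0],"grip": 0.0},{"angular": [0,0,0],"travel": [0,0.0018,0],"grip": 0.0},{"angular": [0,0,0],"travel": [0,0.0022,0],"grip": 0.0},{"angular": [0,0,0],"travel": [0,0.0022,0],"grip": 0.0},{"angular": [0,0,0],"travel": [0,0.0022,0],"grip": 0.0},{"angular": [0,0,0],"travel": [0,0.0022,0],"grip": 0.0},{"angular": [0,0,0],"travel": [0,0.0022,0],"grip": 0.0},{"angular": [0,0,0],"travel": [0,0.0022,0],"grip": 0.0}])

```text
time_s: 15.7
position: [0.5179, -0.199, 0.2102]
orientation: [-0.0, 0.999, -0.034, 0.0]
contact_force: [-0.0, -0.1, -2.8]
width: 0.0098
```

```bash
python3 rem.py
python3 - <<'E'
from h import *
im=get_image('scene')[:,:,::-1];cv2.imwrite('pics/s4.png',crop(im,145,90,265,230,4))
im=get_image('top')[:,:,::-1];cv2.imwrite('pics/t4.png',im);cv2.imwrite('pics/w4.png',get_image('wrist')[:,:,::-1])
E
```

```text
15.7 [ 0.51785351 -0.19897517  0.21017114] [-4.83126162e-05  9.99423899e-01 -3.39391718e-02  2.26028978e-05] 0.009844849843253952 [-0.01521851 -0.08716999 -2.8319223 ]
-3.8898896251497086 [-0.00035351 -0.00102483] tool -0.00028317039169905987 0.001046454583777664 rot left 0.03876379685628645
```

View pics/s4.png

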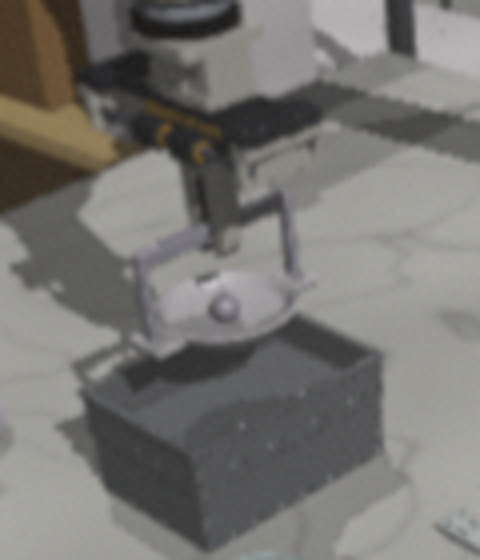

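View pics/t4.png

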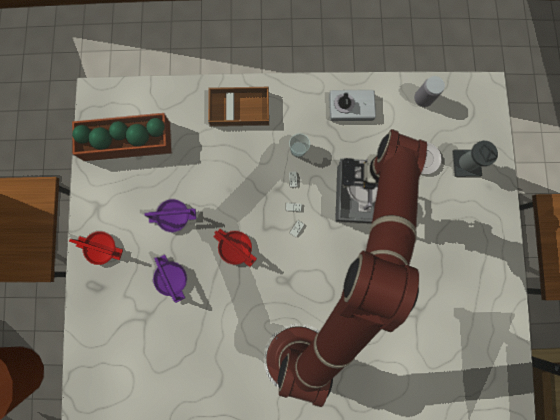

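View pics/w4.png

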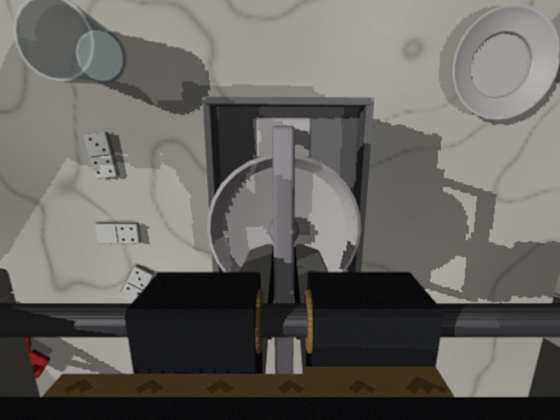

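Run:
```python
from h import *
cw,cs=calibration('wrist'),calibration('scene')
def T(p,f,o): return np.array(p,float)/f+np.array(o)-0.5+0.5/f
P=onz(cw,[(204,99),(373,99)],.094);d=P[1]-P[0];print('far rim corners',P,np.linalg.norm(d))
n=np.array([d[1],-d[0],0])/np.linalg.norm(d)
for s in(1,-1):
    print('centre cand',P.mean(0)+s*.096*n, 'edge yaw',np.degrees(np.arctan2(d[1],d[0])))
print('ball at z.152',onz(cs,T([(223,307)],4,(145,90)),.152))
w=cv2.imread('pics/w4.png');cv2.imwrite('pics/w4c.png',crop(w,190,85,385,285,3))
s=observe();print(s['time_s'],s['position'],np.abs(s['joint_velocities']).max())
```

```text
far rim corners [[ 0.61637666 -0.14126742  0.094     ]
 [ 0.60703807 -0.27918885  0.094     ]] 0.13823722387505294
centre cand [ 0.51592667 -0.20374287  0.094     ] edge yaw -93.87355539849169
centre cand [ 0.70748806 -0.21671339  0.094     ] edge yaw -93.87355539849169
ball at z.152 [[ 0.52003507 -0.20047027  0.152     ]]
15.85 [ 0.51780984 -0.19901234  0.21015337] 0.002315380633352581
```

View pics/w4c.png

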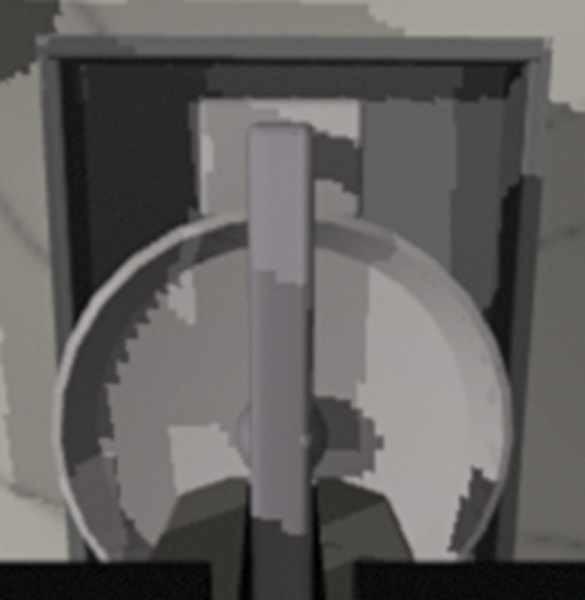

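Everything checks out: the dish is centred within about 5 mm, aligned within 1°, level, with the ball in the middle and the arm still. Handing in.

```bash
python3 -c "
from station import *
print(close_job())"
```

```text
the job is handed in; nothing more can be done
None
```

I pressed the upper tier home, lifted the white eared dish by its bow handle, and turned it about 91° onto the caddy's length. I handed it in at 15.85 s with the gripper still holding it over the tier; no verdict was reported.

What the last checks showed:
- **Tier:** it met a hard stop at 20 N with the tool at the expected height, and the gap between the tiers was closed in the scene view. I did not re-measure it after the lift.
- **Dish position:** the tool was at (0.518, -0.199), and my estimates of the tier's centre run from (0.516, -0.204) to (0.519, -0.199), so it is within about 5 mm.
- **Dish angle:** the tool's yaw was -3.9°, against -3.9° for the tier rim in the wrist view and about -3.5° to -4.8° in the other two views.
- **Height:** by the tool height, the well sits about 47 mm above the rim (underside about 40 mm).
- **Ball:** it measured about 2–3 mm from the grip axis, near the middle of the well in both the scene and wrist views.
- **Grip and stillness:** the finger opening was 9.8 mm on the 10 mm bar, the load was about 3 N, and the joint speeds were near zero. The dish looked level in the scene and wrist views.
- **Bystanders:** the glass, dominoes and saucer looked unmoved by eye in the last top and wrist views; I did not measure them.

No check failed. The views disagreed by 2–7 mm on the tier and dish positions, so I used values between them.

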